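# Check the tilt gauge on the ridge stud

### The job

The flat steel bracket with the upright tab has been left lying on top of the ridge of the stud block: lay it flat in the empty short compartment of the kit tray and let go. Then take the standing angle gauge by its grey grip, set its foot down on the ridge, square across it with the foot's middle on the ridge, and rock it until the swinging pointer settles on the mark on the dial. Finish while still holding the gauge there, steady, with its foot bearing on the ridge and on nothing else, and leave the other things alone.

Things in the scene. Friction and masses are not known exactly. Their poses are not given: they have to be found in the camera images.
- stud: Stud block fixed to the bench: base plate 80 x 90 x 10 mm, grey wall rising to 55 mm, 44 mm long (its x), 24 mm thick (its y). The wall's top is a ridge along x: flat land 12 mm wide (y -6 to 6) with edges rounded at 6 mm radius (axes of the roundings at y = +-6 mm, 49 mm up). Origin: centre of the underside, z up. Yaw within 0.4 rad.
- stud_top (a point): Centre of the ridge's flat land, 55 mm above the bench; axes as the stud's.
- tray: Grey plastic kit tray fixed to the bench, 196 x 150 mm (x, y), floor 3 mm, walls and dividers 4 mm thick, 12 mm high. Two lanes along x hold spatula and brush; the lane at its -y side is split into two compartments: the -x one holds a flat bracket, the +x one is empty. Origin: centre of the underside. Tray and gauge stand on opposite sides of the stud, either way round; yaw within 0.35 rad.
- cell (a point): Centre of the floor (upper face, 3 mm above the bench) of the empty short compartment, 94 mm along x and 47 mm along y; axes as the tray's.
- bracket: Loose flat steel bracket, plate 80 x 28 x 5 mm (its x, y, z), with an upright tab on its middle: 24 mm along x, 10 mm thick along y, rising from 5 to 35 mm above the plate's underside. To be gripped by the tab, across its 10 mm. About 90 g. Origin: centre of the plate's underside. It starts lying on the ridge, about along it.
- gauge: Angle gauge, loose, standing on its foot; 0.3 kg +-25%. Foot 36 x 100 x 12 mm (x, y, z); upright dial frame 12 mm thick (x), 100 mm wide, up to 106 mm, ivory dial facing +x; on top a grey grip block 14 mm thick (x), 50 mm wide (y), 106 to 138 mm up. Origin: centre of the foot's underside; z up the gauge. Starts with the dial facing away from the robot (yaw within 0.5 rad).
- gauge_grip (a point): Centre of the grey grip block, 122 mm above the foot's underside; axes as the gauge's.
- pointer (a joint): Angle (rad) of the pointer, a thin black pendulum hung on the gauge 80 mm above the foot's underside in front of the dial, swinging freely about the gauge's x; settles in about 2 s. 0: straight down the dial; positive: tip towards the gauge's +y. It hangs plumb: leaning the gauge's top towards its +y by an angle makes it settle at that positive angle.
- mark (a joint): Angle (rad) of the mark on the dial, same sense as the pointer's: 0.17 to 0.42 (on the gauge's +y side), set at the start, fixed. The mark is a black T-shaped index at the dial's lower edge just beyond the pointer's tip. The pointer is on the mark when both angles are equal.
- pointer_tip (a point): Tip of the pointer, 52 mm from its pivot.
- mark_tip (a point): Inner tip of the mark, 52 mm from the same pivot; it coincides with the pointer's tip when the pointer is on the mark.
- brush: Flat wooden brush, 165 mm, lying in the tray lane towards the tray's +y; bystander, leave alone. Origin: underside of its middle.
- spatula: Flat steel spatula, 167 mm, lying in the tray's middle lane; bystander, leave alone. Origin: underside of its middle.
- spare: Plain flat bracket 80 x 28 x 5 mm without tab, lying in the other short compartment; bystander, leave alone. Origin: centre of its underside.
- jar: Specimen jar with yellow cap, 44 mm diameter, 55 mm high, standing near the robot; bystander. Origin: centre of its underside.
- vial: Small bottle with white cap, 36 mm diameter, 70 mm high, standing near the robot; bystander. Origin: centre of its underside.
Not all that is in view belongs to the job. Of the things that look like the gauge, the smaller one is meant. What is shaped like the bracket but black is not meant.

How it is judged (in metres and radians):
On the way, in this order (a step that is already met when the one before it is completed fails the run):
1. the tabbed bracket lies flat in the empty short compartment, let go (horizontal distance between bracket and cell below 0.013 m and z of bracket in the frame of cell below 0.003 m and angle between bracket's own z axis and vertical below 0.06 rad and contact force between bracket and the fingers below 0.05 N), for 0.2 s.
2. the gauge's foot bears on the ridge, its middle there (contact force between gauge and stud above 0.3 N and distance between gauge and stud_top below 0.03 m), for 0.2 s.
At the end, for the whole second after the job is handed in: Pointer hanging free, still, tip within 3.5 mm of the mark's; gauge steady, held by the fingers, square on the ridge within 0.2 rad, pressing it over 0.3 N, foot's middle within 30 mm of the ridge's centre, off the bench; tabbed bracket flat in its compartment within 13 mm of the centre (all of step 2 and distance between pointer_tip and mark_tip below 0.0035 m and angle between pointer_tip's own z axis and vertical below 0.22 rad and velocity of joint pointer between -0.2 and 0.2 rad/s and angular speed of gauge below 0.1 rad/s and angle between the x axis of gauge and the x axis of stud, either way round below 0.2 rad and contact force between gauge and the fingers above 1 N and contact force between gauge and table below 0.05 N and height (world z) of gauge above 0.04 m and horizontal distance between bracket and cell below 0.013 m and z of bracket in the frame of cell below 0.003 m and angle between bracket's own z axis and vertical below 0.06 rad); the arm keeps its last pose, push and grip.
It fails at once if the brush is disturbed (moved over 20 mm) (distance of brush from where it was at the start of the episode above 0.02 m).
It fails at once if the spatula is disturbed (moved over 20 mm) (distance of spatula from where it was at the start of the episode above 0.02 m).
It fails at once if the spare is disturbed (moved over 20 mm) (distance of spare from where it was at the start of the episode above 0.02 m).
It fails at once if the jar is disturbed (moved over 30 mm) (distance of jar from where it was at the start of the episode above 0.03 m).
It fails at once if the vial is disturbed (moved over 30 mm) (distance of vial from where it was at the start of the episode above 0.03 m).
It also fails if it takes over 51 s, if anything falls off the work surface, if the arm or the gripper's body presses on something with over 40 N, if the wrist force passes 120 N, or if a joint passes its speed limit or range.

### The arm

A 6-joint arm with a two-finger parallel gripper is mounted at the origin on the work surface. World frame = base frame: x ahead of the robot, y to its left, z up, the work surface at z = 0. Lengths are in m, angles in degrees, forces in N, time in s.
With the tool pointing down it reaches from about 0.375 to 0.75 m from the base axis. Payload 9 kg.
Tool frame: the origin (TCP) lies where the fingers leave the gripper's body, on its centre line; the fingertips stand 73 mm ahead of it and the grasp point (between the pads) lies 54 mm ahead of it (robot.tip_reach is the distance from the TCP to the fingertips, in m); z points along the fingers, y is the direction in which the jaws open and shut (so a half turn about z gives the same grasp; the last joint's range is limited). The gripper opens to 85 mm and grips with 20 to 120 N. Pads are 22 mm wide; open, the fingers measure 114 mm over their backs; the gripper's body (76 mm by 85 mm) begins 54 mm behind the grasp point. The pads swing forward as they close: fully open they stand 13 mm farther back than shut.
Start: joints at [-84.838, 5.964, 5.575, 89.605, 0, 77.527], TCP at [0.182, -0.572, 0.304] pointing down, gripper open.
Joint ranges: [-171.21, 171.21], [-48.23, 106.86], [-62.78, 66.21], [-105.2, 120.99], [-86.42, 89.51], [-180, 180]. Speed limits (degrees/s): [127.2, 127.2, 147.25, 180, 180, 180].

### API

Orientations are given as [roll, pitch, yaw] about the fixed x, y, z axes, in that order (R = Rz(yaw) Ry(pitch) Rx(roll)).
In Python, from plant import robot gives the robot as it stands. Calls block until the motion is done:
- robot.move_pose(position, orientation): joint-space move of the TCP to a pose.
- robot.line_to(position, vel=0.15, rotation=None, guard=None): straight line of the TCP; rotation=None keeps the orientation; vel is the mean speed in m/s. With guard (N) it stops when the force on the tool has changed by that much, and returns True; else False.
- robot.goto_joints(angles): joint-space move.
- robot.set_gripper(opening): finger opening in m; the grip force is fixed at half the most; returns when the fingers have stopped.
- robot.pause(seconds).
- robot.ik(position, orientation): joint angles nearest the present ones, or None.
- robot.observe(): the state.
- robot.grab_frame(name): name is "scene" or "top" or "wrist"; returns the picture (420x560x3 uint8, blue, green, red); there is no depth.
- robot.get_calibration(name): a dict with "vertical_fov" (degrees; the focal length in pixels is half the picture's height over the tangent of half this angle, whatever the lens; pixels are square), "cx", "cy" (the principal point, pixels), "k1" (the pictures are not rectified: a ray, as slopes to the right and down, at radius r is drawn at 1 + k1 r^2 times it, then the intrinsics apply), "rvec" (rotation vector, rad) and "tvec" (3), from world to camera coordinates, as OpenCV has them. Camera axes: x right, y down, z forward; pixel columns grow to the right and rows downward; lengths in m; the calibration is good to about 2 mm. A picture is of the moment at which its call begins: read the wrist's pose just before it. get_calibration takes no time and is no camera call; for the wrist camera it gives the pose at the moment of the call.
A pose or a line that the arm cannot do raises robot.IKError and nothing moves.
- robot.job_done(): hands the job in, once; it reports no verdict.
The state is a dict: "time": time; "q": joint angles; "qvel": joint speeds; "joint_torque": joint torques, N m; "tool_pos": TCP position; "tcp_rot": TCP orientation; "ft_force": force on the tool from outside, world axes, zero at the start; "torque": the same for the moment, N m; "gripper_width": finger opening in m.
Only numpy, scipy, OpenCV 4.12 (cv2) and the standard library are available. Lean on these libraries where they do the work, as an engineer would, in place of code of your own. Each camera call takes 0.05 s, during which the arm holds its last target. There are 200 camera calls.

## Working session

There is one attempt and no reset: what is moved stays moved. The work goes in short steps, each a Python script; the robot and the scene stay as the last script left them, time stands still between calls to the robot, and variables do not carry over. Pictures are saved under pics/ and viewed, about 8 in all and at most 12, crops included, and the job is handed in when it is done.

```bash
ls; mkdir -p pics; python3 - <<'E'
from plant import robot
import cv2,numpy as np
for n in ("scene","top"):
    f=robot.grab_frame(n); cv2.imwrite(f"pics/{n}0.png",f); c=robot.get_calibration(n); print(n,c)
    R=cv2.Rodrigues(np.array(c["rvec"],float))[0]; print(-R.T@np.array(c["tvec"]).ravel())
print(robot.observe())
a=cv2.imread("pics/scene0.png");b=cv2.imread("pics/top0.png")
E
```

```text
pics
scene {'vertical_fov': 45.2982770040204, 'cx': 283.7458434418415, 'cy': 204.98941871864997, 'k1': -0.1572524241823694, 'rvec': array([ 1.62499424,  2.1111592 , -0.67688043]), 'tvec': array([ 0.12682105, -0.3733984 ,  1.36811606])}
[1.1082399  0.1442435  0.88218457]
top {'vertical_fov': 52.462313228848004, 'cx': 276.41048316453595, 'cy': 200.9311659140546, 'k1': -0.007327460906526159, 'rvec': array([ 2.18305644, -2.14418485,  0.1481014 ]), 'tvec': array([-0.02097852,  0.5627887 ,  0.95457651])}
[4.40991863e-01 1.00535726e-03 1.01681498e+00]
{'time': 0.1, 'q': array([-8.48363665e+01,  5.99716664e+00,  5.53548293e+00,  8.96044119e+01,
       -1.94967608e-04,  7.75288395e+01]), 'qvel': array([ 0.01520092, -0.07730083,  0.06659274,  0.13331099, -0.02033932,
       -0.08704602]), 'joint_torque': array([ 7.44923047e-03, -5.58205605e+01,  5.04721713e+01,  1.27200392e-02,
       -2.00220366e-04,  1.67352783e-05]), 'tool_pos': array([ 0.1817813 , -0.57160121,  0.30321802]), 'tcp_rot': array([-1.79935422e+02, -1.40828634e-02,  1.76347861e+01]), 'ft_force': array([-0.36576485, -0.33933867,  0.65430214]), 'torque': array([-0.0517342 , -0.03804147, -0.00326105]), 'gripper_width': 0.0853794993572146}
```

View pics/scene0.png

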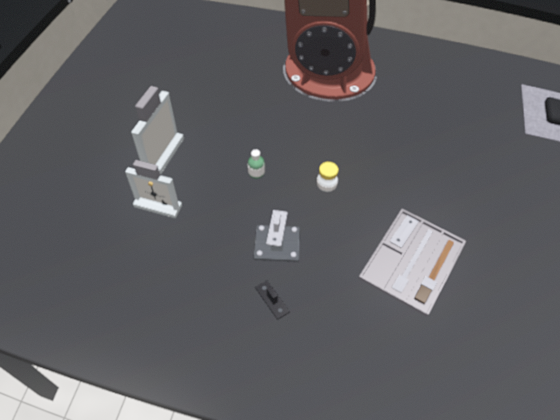

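View pics/top0.png

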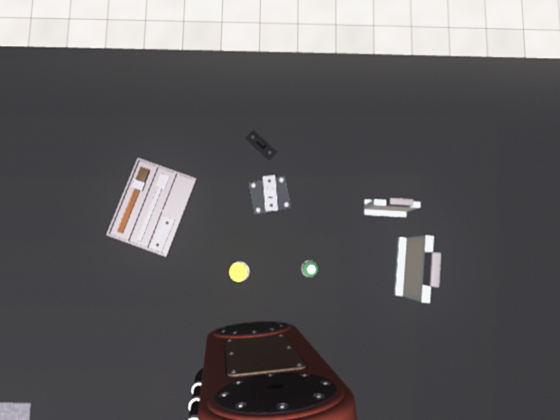

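The top view (up = +x, left = +y) has the tray at (151,206), the stud with the bracket at (270,194) and the small gauge at (392,207). The larger gauge lookalike is at (417,268) and the black bracket at (262,145). The scene view shows the small gauge's dial at (153,190). I'll enlarge these for accurate features.

```bash
cat > h.py <<'E'
import numpy as np, cv2
from plant import robot
def cam(n):
    c=robot.get_calibration(n); f=210/np.tan(np.radians(c["vertical_fov"]/2))
    return dict(f=f,cx=c["cx"],cy=c["cy"],k=c["k1"],R=cv2.Rodrigues(np.array(c["rvec"],float))[0],t=np.array(c["tvec"],float).ravel())
def ray(c,p):
    K=np.array([[c["f"],0,c["cx"]],[0,c["f"],c["cy"]],[0,0,1]])
    u=cv2.undistortPoints(np.array([[p]],float),K,np.array([c["k"],0,0,0.])).ravel()
    return -c["R"].T@c["t"], c["R"].T@np.array([u[0],u[1],1])
def onz(c,p,z):
    o,d=ray(c,p); return o+d*(z-o[2])/d[2]
def proj(c,X):
    K=np.array([[c["f"],0,c["cx"]],[0,c["f"],c["cy"]],[0,0,1]])
    return cv2.projectPoints(np.array(X,float).reshape(-1,3),cv2.Rodrigues(c["R"])[0],c["t"],K,np.array([c["k"],0,0,0.]))[0].reshape(-1,2)
E
python3 - <<'E'
import cv2,numpy as np
a=cv2.imread("pics/scene0.png");b=cv2.imread("pics/top0.png")
def cr(im,x,y,w,h,s): return cv2.resize(im[y:y+h,x:x+w],(w*s,h*s),interpolation=cv2.INTER_CUBIC)
t=cr(b,100,150,100,110,4)  # 400x440? 
o=np.zeros((600,800,3),np.uint8)
o[:330,:300]=cr(b,100,150,100,110,3); o[:250,300:550]=cr(b,245,170,50,50,5); o[:200,550:800]=cr(b,360,185,50,40,5)
o[330:600,:300]=cr(a,125,155,60,54,5); o[300:600,300:600]=cr(a,250,205,60,60,5)
cv2.imwrite("pics/c1.png",o)
E
```

```text
(no output)
```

View pics/c1.png

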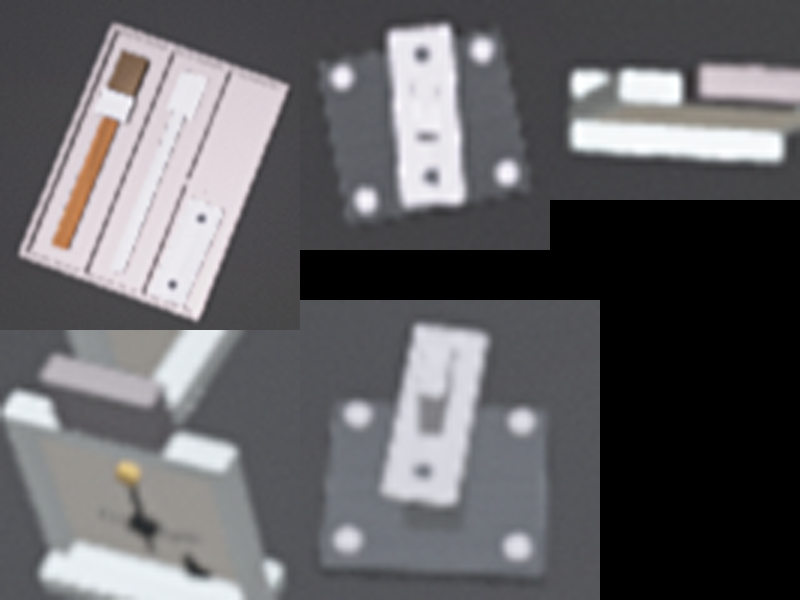

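Tray rim corners are at about (138,158), (197,179), (166,257) and (107,235), with the empty compartment at upper right. The bracket lies along the ridge. The dial's mark is near scene pixel (164,202), right of the pointer, so on +y. Next I compute poses.

```bash
python3 - <<'E'
from h import *
b=cv2.imread("pics/top0.png");a=cv2.imread("pics/scene0.png");T=cam("top");S=cam("scene")
def blobs(im,box,thr,mn=4):
    x,y,w,h=box; g=im[y:y+h,x:x+w].min(2); m=((g>thr)*255).astype(np.uint8)
    cs,_=cv2.findContours(m,cv2.RETR_EXTERNAL,cv2.CHAIN_APPROX_NONE)
    return [(cv2.contourArea(c),cv2.minAreaRect(c),cv2.boxPoints(cv2.minAreaRect(c))+[x,y]) for c in cs if len(c)>=mn]
# tray
r=max(blobs(b,(100,150,105,112),120),key=lambda r:r[0]); P=np.array([onz(T,p,.012) for p in r[2]]); print("tray",r[2].round(1).tolist()); print(P.round(4), P.mean(0))
# stud/bracket
for r in blobs(b,(245,170,50,50),140):
    z=.060 if r[0]>80 else .012
    P=np.array([onz(T,p,z) for p in r[2]]); print("top stud",r[0],P.mean(0).round(4), (P-P.mean(0))[:,:2].round(4).tolist() if r[0]>80 else r[2].mean(0))
for r in blobs(a,(245,200,60,65),140):
    z=.060 if r[0]>80 else .012
    P=np.array([onz(S,p,z) for p in r[2]]); print("sc stud",r[0],P.mean(0).round(4),r[2].mean(0))
# grip: pinkish grey
print(b[195:216:2,360:424:4].tolist()[3])
for n,im,box,C in (("top",b,(385,192,30,20),T),("scene",a,(128,158,35,20),S)):
    x,y,w,h=box; s=im[y:y+h,x:x+w].astype(int); m=((s[...,2]-s[...,1]>6)&(s.min(2)>80)).astype(np.uint8)*255
    cs,_=cv2.findContours(m,cv2.RETR_EXTERNAL,cv2.CHAIN_APPROX_NONE); c=max(cs,key=cv2.contourArea)
    bp=cv2.boxPoints(cv2.minAreaRect(c))+[x,y]; P=np.array([onz(C,p,.138) for p in bp]); print("grip",n,bp.round(1).tolist(),P.round(4).tolist(),P.mean(0).round(4))
E
```

```text
tray [[105.3, 234.8], [136.1, 154.9], [196.2, 178.0], [165.4, 257.9]]
[[0.4784 0.3882 0.012 ]
 [0.6709 0.3275 0.012 ]
 [0.6175 0.1813 0.012 ]
 [0.4272 0.2452 0.012 ]] [0.54851694 0.28554008 0.012     ]
top stud 14.5 [0.5439 0.033  0.012 ] [257.60000134 209.80000305]
top stud 14.0 [ 0.559 -0.034  0.012] [286. 204.]
top stud 14.0 [0.6032 0.0453 0.012 ] [253. 185.]
top stud 16.0 [ 0.6178 -0.0212  0.012 ] [281.  179.5]
top stud 428.0 [0.5783 0.0047 0.06  ] [[0.0392, 0.0194], [0.0423, -0.0116], [-0.0393, -0.0192], [-0.0422, 0.0114]]
sc stud 21.0 [0.6022 0.0444 0.012 ] [293.00000763 254.00000763]
sc stud 22.0 [ 0.6166 -0.0223  0.012 ] [259.00000191 252.50000381]
sc stud 16.5 [0.5437 0.031  0.012 ] [293.5 229. ]
sc stud 20.0 [ 0.5577 -0.035   0.012 ] [261.00000191 227.50000381]
sc stud 498.5 [0.5793 0.0041 0.06  ] [276.48076916 227.59615278]
[[69, 66, 66], [193, 190, 187], [250, 249, 246], [118, 119, 117], [251, 250, 247], [250, 248, 246], [255, 254, 251], [56, 54, 58], [211, 205, 215], [207, 201, 211], [207, 202, 211], [204, 197, 207], [202, 196, 207], [196, 191, 200], [172, 170, 164], [111, 107, 105]]
grip top [[388.7, 203.9], [389.1, 197.2], [412.3, 198.6], [411.9, 205.4]] [[0.5484, -0.2438, 0.138], [0.5626, -0.2449, 0.138], [0.5604, -0.2935, 0.138], [0.5463, -0.2923, 0.138]] [ 0.5544 -0.2687  0.138 ]Traceback (most recent call last):
  File "<stdin>", line 20, in <module>
ValueError: max() iterable argument is empty
```

```bash
python3 - <<'E'
from h import *
o=robot.observe(); W=cam("wrist"); Rt=cv2.Rodrigues(np.zeros(3))[0]
from scipy.spatial.transform import Rotation as Ro
Rt=Ro.from_euler('xyz',o["tcp_rot"],degrees=True).as_matrix()
print("cam in tool",Rt.T@(-W["R"].T@W["t"]-o["tool_pos"]), (Rt.T@W["R"].T).round(2))
yb=np.degrees(.096)
robot.set_gripper(.045)
robot.move_pose([.5788,.0044,.20],[180,0,yb])
cv2.imwrite("pics/w1.png",robot.grab_frame("wrist")); C=cam("wrist"); np.save("w1.npy",C,allow_pickle=True)
print(proj(C,[[.5788,.0044,.09],[.5788,.0044,.06]]))
print(robot.observe()["tool_pos"],robot.observe()["time"],robot.observe()["ft_force"])
E
```

```text
cam in tool [ 0.06673067 -0.00037831 -0.07008887] [[ 0.   -0.96 -0.26]
 [ 1.    0.    0.  ]
 [ 0.   -0.26  0.96]]
[[288.20038804 237.02002608]
 [288.32296447 219.71663164]]
[0.57891168 0.00362133 0.20012803] 3.1333 [ 0.69457416 -0.4981838  -0.10237349]
```

View pics/w1.png

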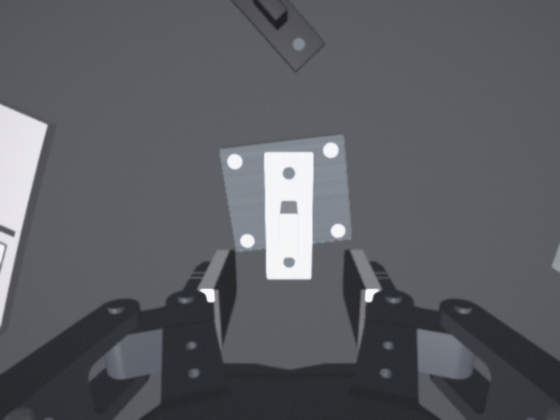

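The wrist view shows the bracket upright in the image at column 289, as predicted, centred between the fingers. Its yaw is right, so I pick it up and carry it.

```bash
python3 - <<'E'
from h import *
C=np.load("w1.npy",allow_pickle=True).item()
s=np.array([onz(C,p,.011)[:2] for p in [(235,161),(331,150),(338,230),(247,240)]]); print("stud",s.mean(0).round(4),"yaw",np.arctan2(*(s[0]-s[3])[::-1]),np.arctan2(*(s[1]-s[2])[::-1]))
yb=np.degrees(.096)
robot.line_to([.5788,.0040,.138],vel=.12)
robot.set_gripper(.0); o=robot.observe(); print("w",o["gripper_width"],o["tool_pos"])
robot.line_to([.5788,.0040,.20],vel=.2)
robot.move_pose([.5776,.2254,.17],[180,0,np.degrees(-.33)])
cv2.imwrite("pics/w2.png",robot.grab_frame("wrist")); C=cam("wrist"); np.save("w2.npy",C,allow_pickle=True)
o=robot.observe(); print(o["tool_pos"],o["tcp_rot"],o["time"],o["ft_force"],o["gripper_width"])
E
```

```text
stud [0.5811 0.0052] yaw 0.20902878565338992 0.21387834726717198
w 0.008629601439606527 [0.57936046 0.0039301  0.13902642]
[0.57763138 0.22534581 0.17001141] [-1.79999177e+02 -1.62507614e-03 -1.89213729e+01] 9.225 [ 0.44743146 -0.06312808 -1.08871075] 0.008850668234319905
```

View pics/w2.png

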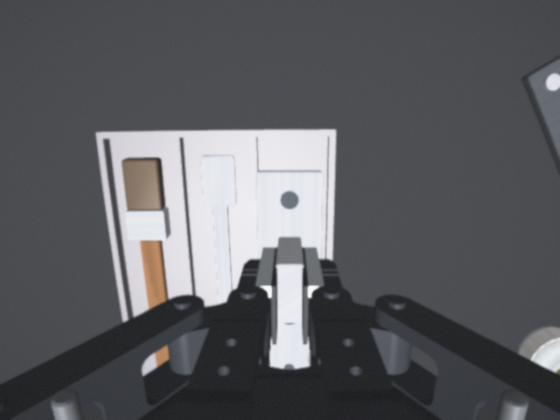

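The bracket is held and parallel to the tray; its far end is at row 172 and the tray's outer corner at (336,129). I check both against the plan, then place.

```bash
python3 - <<'E'
from h import *
C=np.load("w2.npy",allow_pickle=True).item()
c1,c2=onz(C,(336,129),.012)[:2],onz(C,(98,133),.012)[:2]
d=(c2-c1)/np.linalg.norm(c2-c1); yaw=np.arctan2(-d[0],d[1]); print(c1,c2,np.linalg.norm(c2-c1),"yaw",yaw)
ex=np.array([np.cos(yaw),np.sin(yaw)]); ey=np.array([-ex[1],ex[0]])
cell=c1-ex*.051+ey*.0275; print("cell",cell, "via c2", c2-ex*.051-ey*(.150-.0275))
e1,e2=onz(C,(258,172),.092)[:2],onz(C,(321,172),.092)[:2]; print("br",(e1+e2)/2-ex*.04, np.linalg.norm(e1-e2))
E
```

```text
[0.6181711 0.1813641] [0.6646263  0.32268909] 0.1487643789585081 yaw -0.31758550123810375
cell [0.57830902 0.22341484] via c2 [0.57792317 0.22224101]
br [0.57756081 0.22504889] 0.025875464083283412
```

```bash
python3 - <<'E'
from h import *
rot=[180,0,np.degrees(-.322)]
robot.line_to([.578,.2240,.105],vel=.15,rotation=rot)
print(robot.line_to([.578,.2240,.082],vel=.05,guard=4), robot.observe()["tool_pos"])
robot.set_gripper(.022)
robot.line_to([.578,.2240,.16],vel=.2)
t=robot.grab_frame("wrist"); cv2.imwrite("pics/w3.png",t)
print(robot.observe()["time"])
# candidate dial-viewing poses
from scipy.spatial.transform import Rotation as Ro
best=[]
tgt=np.array([.563,-.268,.055])
for el in (25,35,45,55,65):
  for dist in (.15,.2,.25):
    for az in (-30,0,30):
      for sgn in (1,-1):
        e,a=np.radians(el),np.radians(az)
        v=np.array([np.cos(e)*np.cos(a),np.cos(e)*np.sin(a),np.sin(e)])
        f=-v; # cam forward; upright image (or upside down)
        r=np.cross(f,[0,0,1]); r/=np.linalg.norm(r); r*=sgn
        dn=np.cross(f,r); Rc=np.column_stack([r,dn,f])
        Rct=np.array([[0,-.966,-.259],[1,0,0],[0,-.259,.966]])
        Rt=Rc@Rct.T; pos=tgt+v*dist-Rt@np.array([.0667,0,-.070])
        q=robot.ik(pos,Ro.from_matrix(Rt).as_euler('xyz',degrees=True))
        if q is not None: print(el,dist,az,sgn,pos.round(3),Ro.from_matrix(Rt).as_euler('xyz',degrees=True).round(1),np.round(q))
E
```

```text
True [0.57853423 0.22423264 0.08646415]
11.0667
25 0.15 30 -1 [ 0.597 -0.248  0.124] [180.  50.  30.] [-22.  60.  47. 113. -37. 141.]
35 0.15 0 -1 [ 0.59  -0.268  0.13 ] [180.  40.   0.] [-29.  64.  57. 119. -18. 157.]
35 0.15 30 -1 [ 0.586 -0.255  0.13 ] [180.  40.  30.] [-24.  46.  31. 101. -31. 133.]
35 0.2 30 -1 [ 0.622 -0.234  0.159] [180.  40.  30.] [-22.  53.  44. 108. -30. 136.]
35 0.25 30 -1 [ 0.657 -0.214  0.188] [180.  40.  30.] [-19.  64.  64. 118. -29. 138.]
45 0.15 -30 -1 [ 0.575 -0.275  0.134] [180.  30. -30.] [-36.  50.  40. 109.  -3. 175.]
45 0.15 0 -1 [ 0.576 -0.268  0.134] [180.  30.   0.] [-31.  46.  34. 104. -15. 152.]
45 0.15 30 -1 [ 0.575 -0.261  0.134] [180.  30.  30.] [-27.  35.  19.  91. -25. 126.]
45 0.2 -30 -1 [ 0.605 -0.292  0.169] [180.  30. -30.] [-36.  61.  59. 118.  -3. 175.]
45 0.2 0 -1 [ 0.612 -0.268  0.169] [180.  30.   0.] [-30.  54.  49. 112. -14. 154.]
45 0.2 30 -1 [ 0.605 -0.244  0.169] [180.  30.  30.] [-25.  39.  28.  98. -24. 129.]
45 0.25 30 -1 [ 0.636 -0.226  0.204] [180.  30.  30.] [-23.  45.  40. 104. -23. 131.]
55 0.15 -30 -1 [ 0.562 -0
[... 1167 characters left out ...]
.  -9. 115.]
65 0.2 -30 -1 [ 0.569 -0.271  0.179] [180.  10. -30.] [-37.  23.  12.  89.  -1. 173.]
65 0.2 0 -1 [ 0.57  -0.268  0.179] [180.  10.   0.] [-35.  22.  10.  87.  -6. 145.]
65 0.2 30 1 [ 0.641 -0.223  0.14 ] [ 180.  -40. -150.] [-20.  58.  50. 110. -30. -43.]
65 0.2 30 -1 [ 0.569 -0.265  0.179] [180.  10.  30.] [-34.  18.   5.  82.  -9. 117.]
65 0.25 -30 -1 [ 0.587 -0.282  0.224] [180.  10. -30.] [-37.  27.  21.  94.  -1. 173.]
65 0.25 0 -1 [ 0.591 -0.268  0.224] [180.  10.   0.] [-34.  25.  19.  92.  -6. 146.]
65 0.25 30 1 [ 0.66  -0.212  0.185] [ 180.  -40. -150.] [-19.  65.  65. 119. -29. -42.]
65 0.25 30 -1 [ 0.587 -0.254  0.224] [180.  10.  30.] [-32.  19.  12.  87.  -9. 118.]
```

View pics/w3.png

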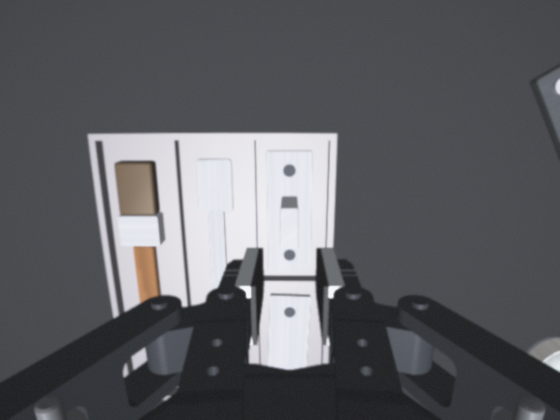

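The bracket lies flat in the compartment with gaps all round. Next I look at the dial with the wrist camera.

```bash
python3 - <<'E'
from h import *
robot.line_to([.578,.2240,.21],vel=.25)
robot.set_gripper(.06)
robot.move_pose([.636,-.226,.204],[180,30,30]); robot.pause(.2)
C=cam("wrist"); f=robot.grab_frame("wrist"); np.save("w4.npy",C,allow_pickle=True); cv2.imwrite("pics/w4.png",f)
print(C["f"],robot.observe()["time"])
o=f[:,::-1][::-1]
cv2.imwrite("pics/w4z.png",cv2.resize(o[90:390,100:500],(800,600),interpolation=cv2.INTER_CUBIC))
E
```

```text
365.2431738668319 16.2083
```

View pics/w4z.png

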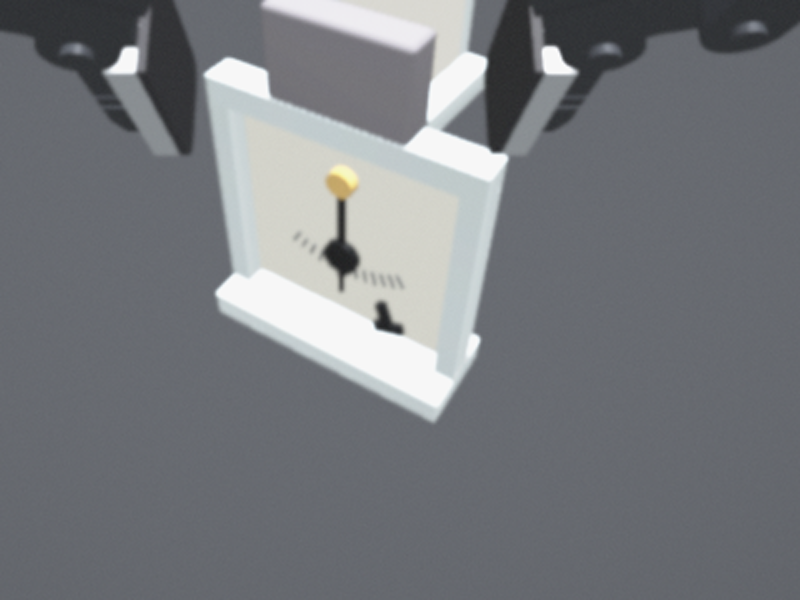

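The dial is clear in the zoomed crop. Pivot is at about (342,182), pointer tip (342,290), mark's inner tip (380,303), and the foot's top front corners are (218,293) and (434,405).

```bash
python3 - <<'E'
from h import *
C=np.load("w4.npy",allow_pickle=True).item()
px=lambda z:(559-(100+z[0]/2),419-(90+z[1]/2))
a,b=[onz(C,px(z),.012) for z in ((218,293),(434,405))]
d=(b-a)[:2]; L=np.linalg.norm(d); d/=L; yaw=np.arctan2(-d[0],d[1]); ex=np.array([np.cos(yaw),np.sin(yaw)]); org=(a+b)[:2]/2-.018*ex
print("foot",a,b,L,"yaw",yaw,"org",org)
g=[onz(C,px(z),.138) for z in ((265,10),(418,52),(436,35))]; print("grip",g)
for yw in (-.045,yaw):
  ex=np.array([np.cos(yw),np.sin(yw),0]); ey=np.array([-ex[1],ex[0],0])
  O=np.append(org,0)
  for h in (.006,.008,.010,.012):
    P=[]
    for z in ((342,182),(342,290),(380,303),(390,326)):
        o,r=ray(C,px(z)); p=o+r*((ex@(O-o)+h)/(ex@r)); P.append([ey@(p-O),p[2]])
    P=np.array(P); v=P-P[0]
    print(round(yw,3),h,P.round(4).tolist(),"len",np.linalg.norm(v,axis=1).round(4),"ang",np.arctan2(v[:,0],-v[:,1]).round(3))
E
```

```text
foot [ 0.57129305 -0.31985909  0.012     ] [ 0.57571664 -0.22220849  0.012     ] 0.09775074194145103 yaw -0.045269245317388185 org [ 0.55552328 -0.27021922]
grip [array([ 0.56446577, -0.29089764,  0.138     ]), array([ 0.56398766, -0.24468404,  0.138     ]), array([ 0.55367299, -0.24443104,  0.138     ])]
-0.045 0.006 [[0.0025, 0.0843], [0.0027, 0.0336], [0.0186, 0.0363], [0.0232, 0.0265]] len [0.     0.0507 0.0507 0.0614] ang [3.142e+00 3.000e-03 3.230e-01 3.440e-01]
-0.045 0.008 [[0.0038, 0.0863], [0.004, 0.0362], [0.0197, 0.0389], [0.0242, 0.0293]] len [0.     0.05   0.05   0.0606] ang [3.142e+00 3.000e-03 3.230e-01 3.440e-01]
-0.045 0.01 [[0.0051, 0.0882], [0.0052, 0.0388], [0.0207, 0.0415], [0.0252, 0.032]] len [0.     0.0494 0.0493 0.0597] ang [3.142e+00 3.000e-03 3.230e-01 3.440e-01]
-0.045 0.012 [[0.0063, 0.0902], [0.0065, 0.0415], [0.0218, 0.0441], [0.0262, 0.0347]] len [0.     0.0487 0.0486 0.0589] ang [3.142e+00 3.000e-03 3.230e-01 3.440e-01]
-0.045 0.006 [[0.0025, 0.0843], [0.0027, 0.0336], [0.0186, 0.0363], [0.0232, 0.0265]] len [0.     0.0507 0.0506 0.0614] ang [3.142e+00 3.000e-03 3.230e-01 3.440e-01]
-0.045 0.008 [[0.0038, 0.0863], [0.004, 0.0362], [0.0197, 0.0389], [0.0242, 0.0293]] len [0.     0.05   0.05   0.0605] ang [3.142e+00 3.000e-03 3.230e-01 3.440e-01]
-0.045 0.01 [[0.0051, 0.0882], [0.0052, 0.0388], [0.0207, 0.0415], [0.0252, 0.032]] len [0.     0.0494 0.0493 0.0597] ang [3.142e+00 3.000e-03 3.230e-01 3.440e-01]
-0.045 0.012 [[0.0063, 0.0902], [0.0065, 0.0415], [0.0218, 0.0441], [0.0262, 0.0347]] len [0.     0.0487 0.0486 0.0589] ang [3.142e+00 3.000e-03 3.230e-01 3.440e-01]
```

Mark ≈ 0.33 rad, gauge yaw −0.045, origin ≈ (0.555, −0.2695). Grasping it.

```bash
cat >> h.py <<'E'
from scipy.spatial.transform import Rotation as Ro
STUD=np.array([.5808,.0052]); SY=.213; H=.124+.054
def final(th,up,sgn=1,off=0.):
    "TCP pose that puts the foot's middle (plus off along gauge y) on the rounding at lean th, raised by up"
    B=Ro.from_euler('z',SY).as_matrix()
    n=np.array([0,np.sin(th),np.cos(th)])
    o=np.append(STUD,0)+B@(np.array([0,.006,.049])+.006*n)+[0,0,up]
    G=B@Ro.from_euler('x',-th).as_matrix()
    T=G@Ro.from_euler('z',sgn*np.pi/2).as_matrix()@Ro.from_euler('x',np.pi).as_matrix()
    return o+G@[0,off,H], Ro.from_matrix(T).as_euler('xyz',degrees=True)
E
python3 - <<'E'
from h import *
for s,y in ((1,87.4),(-1,-92.6)):
    print(s,robot.ik([.555,-.2695,H+.05],[180,0,y]),robot.ik(*final(.33,.03,s)),robot.ik(*final(.33,-.005,s)),final(.33,0,s))
s=1; y=87.4
if robot.ik([.555,-.2695,H+.05],[180,0,y]) is None or robot.ik(*final(.33,0,s)) is None: s=-1;y=-92.6
robot.move_pose([.555,-.2695,H+.075],[180,0,y])
robot.line_to([.555,-.2695,H],vel=.12,guard=8)
robot.set_gripper(0); o=robot.observe(); print(s,o["gripper_width"],o["tool_pos"],o["ft_force"],o["time"])
E
```

```text
1 [-38.02628865   8.83447747   0.7883381   81.95386063   0.
  54.57371135] [  1.3277049   -1.10877659  -8.28258753  79.12826382 -18.55544497
  78.51941748] [  1.3277049   -0.66279051 -11.48205628  75.48280898 -18.55544497
  78.51941748] (array([0.56692756, 0.06934089, 0.22307179]), array([180.        ,  18.90760724, 102.20400104]))
-1 [ -38.02628865    8.83447747    0.7883381    81.95386063    0.
 -125.42628865] [   1.3277049    -1.10877659   -8.28258753   79.12826382  -18.55544497
 -101.48058252] [   1.3277049    -0.66279051  -11.48205628   75.48280898  -18.55544497
 -101.48058252] (array([0.56692756, 0.06934089, 0.22307179]), array([180.        , -18.90760724, -77.79599896]))
1 0.01336308312631187 [ 0.55534562 -0.26973735  0.17874672] [0.20079581 0.73326935 3.960053  ] 18.6833
```

```bash
python3 - <<'E'
from h import *
robot.line_to([.5553,-.2697,H+.10],vel=.15)
print(robot.observe()["ft_force"],robot.observe()["gripper_width"])
p,r=final(.33,.05); robot.move_pose(p,r)
p,r=final(.33,.012); robot.line_to(p,vel=.1); robot.pause(.5)
print(robot.observe()["ft_force"],robot.observe()["time"])
p,r=final(.33,-.012); print(robot.line_to(p,vel=.02,guard=4)); robot.pause(1.5)
o=robot.observe(); print(o["tool_pos"],final(.33,0)[0],o["tcp_rot"],o["ft_force"],o["time"],o["gripper_width"])
f=robot.grab_frame("scene"); cv2.imwrite("pics/s2.png",f)
cv2.imwrite("pics/s2z.png",cv2.resize(f[150:270,210:350],(700,600),interpolation=cv2.INTER_CUBIC))
E
```

```text
[ 0.6351956  -0.25383009 -3.55899703] 0.01346748208871703
[-0.0411117  -0.46815948 -2.7457995 ] 21.7583
True
[0.56693769 0.06948996 0.22359765] [0.56692756 0.06934089 0.22307179] [179.99172633  18.90705892 102.21439557] [-0.69173998  2.17815414  5.56698905] 23.9417 0.01354662565193037
```

View pics/s2z.png

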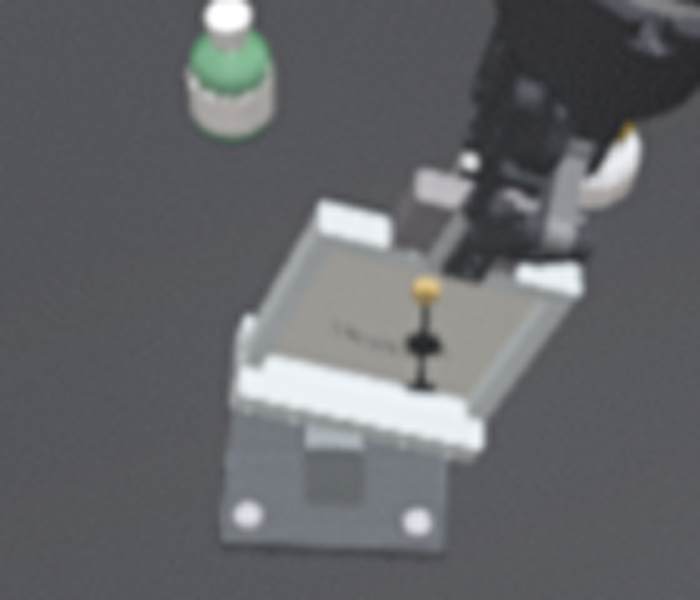

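The pointer runs from the pivot (426,290) through the bob (423,344) straight onto the T mark, whose bar is centred at (422,385). The foot sits on the ridge. I check that it is steady, then hand in.

```bash
python3 - <<'E'
from h import *
a=cv2.imread("pics/s2.png"); robot.pause(1.0)
b=robot.grab_frame("scene"); o=robot.observe()
def dark(f): 
    g=255-f[205:232,285:305].max(2).astype(float); g=np.clip(g-160,0,None); yy,xx=np.mgrid[205:232,285:305]; return (g*xx).sum()/g.sum(),(g*yy).sum()/g.sum()
print(dark(a),dark(b),np.abs(a[185:245,250:330].astype(int)-b[185:245,250:330]).max(),o["ft_force"],o["gripper_width"],o["time"])
robot.job_done()
E
```

```text
(np.float64(294.61850802644005), np.float64(218.76015108593012)) (np.float64(294.6001890359168), np.float64(218.7977315689981)) 5 [-0.73673426  1.38402301  6.14557534] 0.013199994559391394 25.0417
the job is handed in; nothing more can be done
```

The job is handed in at about 25 s of the 51 s allowed; no verdict was reported. The arm is still holding the gauge on the ridge.

- **Bracket:** I picked it up by its tab and released it in the empty short compartment. A wrist picture after release showed it flat with clear gaps all round, about 2–3 mm off centre by eye. The two estimates of the compartment's centre, from the top and wrist cameras, differed by about 2.5 mm, so I aimed between them.
- **Gauge:** I read the mark at about 0.33 rad from a wrist view of the dial (0.323 at its tip, 0.344 at its bar). I then set the gauge on the ridge by its grip, leaning at 0.33 rad with the foot's middle on the rounded edge. Touchdown came within 0.6 mm of the height I had calculated.

**Last checks:**
- **Pointer:** the scene camera showed it lined up with the mark to within about one pixel (about 2.8 mm, against the 3.5 mm limit). I had no finer measurement of that gap.
- **Steadiness:** over one more second the pointer and mark moved less than 0.05 pixel.
- **Forces:** the push on the ridge was about 8–9 N, and the grip was holding at a 13 mm opening.
- **Other objects:** I didn't measure them again at the end. The brush and spatula looked in place after the bracket was placed.

No check failed.

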